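# Unlock the glass mould and rack the pressed block

### The job

Free the amber glass block from the mould press: lift the blue lever by its black ball knob, swing it over to the notch with the green disc and let it drop fully home there. Then take the block out of the mould and lay it flat on the white pad in the empty lane of the clay rack, lying along the lane and centred on the pad; set it down gently, never drop it, and leave the blue block, jar, brush and tongs where they are.

Things in the scene. Friction and masses are not known exactly. Their poses are not given: they have to be found in the camera images.
- press: Fixed grey iron mould press. Origin on the bench under the mould's centre; local x points to the lever's pivot, z up. A curved plate about the pivot (top 34 mm above the bench) carries a brass fence (130 to 142 mm from the pivot, top 46 mm) with three notches at lever angles -0.873, 0 and +0.873 rad.
- mould (a point): Centre of the mould's cavity floor, 30 mm above the bench. Cavity 46 mm (press x) by 68 mm (press y), walls up to 58 mm. The end walls at +-y are solid; the long sides at +-x have a 39 mm wide finger gap in the middle, open outwards and down to the floor's level, so there the block can be gripped only across its 42 mm width, along press x.
- pivot (a point): Top of the lever's pivot post, 24 mm thick and 105 mm high, at press (95, 0) mm.
- knob (a point): Centre of the black ball knob, 34 mm across, at the end of the blue lever: 180 mm from the pivot's axis, 112 mm above the bench with the lever home in a notch. It stands on a 12 mm stem; the arm (18 mm wide, 61 to 71 mm above the bench) crosses over the block at the start and keeps it in.
- swing (a joint): Lever angle about the vertical pivot, rad: 0 at the start notch (knob at press (-85, 0) mm), positive counter-clockwise seen from above, carrying the knob to press -y; -1 to 1. The notches give some 0.03 rad of play.
- lift (a joint): How far the lever is raised along its post, m: 0 home in a notch, 0.011 with its pin resting on the fence between notches, at most 0.022. To pass the fence raise it by 13 mm or more (7 to 8 N, weight and spring); let go, it springs down.
- green_disc_top (a point): Centre of the top of the green disc, 24 mm across, 38 mm above the bench, on the curved plate; it marks one of the two side notches: the lever is in that notch when the knob stands straight above the disc and lift is 0.
- red_disc_top (a point): The same for the red disc, marking the other side notch (not wanted).
- glass: Amber glass block, rounded brick 42 mm (own x) by 64 mm (own y) by 26 mm high, 0.18 kg, ribbed on top; origin at the centre of its underside. It starts flat in the mould, own axes along those of the press.
- rack: Fixed terracotta rack: base 130 (own x) by 144 by 8 mm, origin under its centre; three rails along own x, 100 mm long, 12 mm thick, top 42 mm above the bench, make two lanes 54 mm wide at own y = -33 and +33 mm, open at both ends. The rails stand higher than a block on the pad, so a block goes in held by its two ends (64 mm apart).
- pad_top (a point): Centre of the top of the white ceramic pad, 64 mm along the lane by 42 mm, top 11 mm above the bench, fixed in the empty lane.
- blue_block: A blue glass block of the same size lying in the other lane; leave it. Origin at the centre of its underside.
- mat: Fixed cork mat, 110 (own x) by 100 by 4 mm, origin under its centre: a free place to put the block down while changing grip.
- jar: Closed jar, 64 mm across, 90 mm high, red cap; leave it. Origin under its centre.
- brush: Hand brush about 250 mm long lying on the bench; leave it.
- tongs: Dark steel tongs, 210 mm long, lying on the bench; leave them.
Things that resemble listed ones, but are neither listed nor needed, are in the scene too. There is more than one size of the glass; the job needs the smallest.

How it is judged:
By the outcome, as a careful person would: the job done as asked, in the order asked, and still so for the second after the job is handed in, with the robot touching nothing.
It also fails if it takes over 72 s, if anything falls off the work surface, if the arm or the gripper's body presses on something with over 40 N, if the wrist force passes 120 N, or if a joint passes its speed limit or range.

### The arm

A 6-joint arm with a two-finger parallel gripper is mounted at the origin on the work surface. World frame = base frame: x ahead of the robot, y to its left, z up, the work surface at z = 0. Lengths are in m, angles in rad, forces in N, time in s.
With the tool pointing down it reaches from about 0.35 to 0.975 m from the base axis. Payload 4.9 kg.
Tool frame: the origin (TCP) lies midway between the tips of the shut fingers; the grasp point (between the pads) lies 19 mm behind it (ctrl.hold_point_z is the distance from the TCP to the grasp point, in m); z points along the fingers, y is the line along which they close (so a half turn about z gives the same grasp; the last joint's range is limited). The gripper opens to 85 mm and grips with 20 to 120 N. Pads are 22 mm wide; open, the fingers measure 114 mm over their backs; the gripper's body (76 mm by 85 mm) begins 54 mm behind the grasp point. The pads swing forward as they close: fully open they stand 13 mm farther back than shut.
Start: joints at [-1.284, 0.053, 1.613, -0, 1.476, -0.119], TCP at [0.247, -0.574, 0.231] pointing down, gripper open.
Joint ranges: [-3.01, 3.01], [-1.01, 2.22], [0.06, 2.58], [-1.02, 4.17], [0.09, 2.62], [-3.14, 3.14]. Speed limits (rad/s): [2.57, 2.57, 3.14, 3.14, 3.14, 3.14].

### API

Orientations are given as a rotation vector (axis times angle).
In Python, from station import status, viewer, finish_job, ctrl gives the robot as it stands.
- The arm moves only by the shell command python3 -m jog 'ROWS' [FORCE]. ROWS is JSON, a list of rows, each a list of 7 numbers: the turn, a rotation vector about the tool's x, y, z each as a share of 5 degrees, from -1 to 1, then the shift along the tool's x, y, z each as a share of 30 mm, from -1 to 1, then the opening, from -1 (shut) to 1 (fully open). A call has 1 to 5 rows; each row shifts and turns the commanded pose from where the row before left it, along the tool's axes as they then stand; what a row does not reach is not made up. A row lasts 1/8 s, in which the tool goes at most 62.5 mm and 10.7 degrees, less where a joint would pass 70% of its speed; a pose out of reach is approached as far as the arm can. A call with a number of a shift or a turn outside -1 to 1 is refused whole. A call with a gripper value outside its range is refused whole. The fingers move at their own pace and stop on an object; FORCE is the grip in N (left out, the last holds). Time passes only in rows, so rows that do not move let the fingers close. It gives the time, the measured TCP pose, the force, the opening and the grip force at its end, in the units of the state.
- status.get_obs(): the state, without advancing time (a new reading comes with each control period).
- viewer.get_image(name): name is "scene" or "top" or "wrist"; returns a dict with "img" (400x640x3 uint8, red, green, blue), "fovy" (degrees; the focal length in pixels is half the picture's height over the tangent of half this angle, whatever the lens; pixels are square), "cx", "cy" (the principal point, pixels), "rvec" (rotation vector, rad) and "tvec" (3), from world to camera coordinates, as OpenCV has them. Camera axes: x right, y down, z forward; pixel columns grow to the right and rows downward; lengths in m; the calibration is good to about 2 mm. A picture is of the moment at which its call begins. There is no depth.
- finish_job(): hands the job in; it is judged then, once.
The state is a dict: "t": time; "q": joint angles; "dq": joint speeds; "effort": joint torques, N m; "tool_pos": TCP position; "tool_rot": TCP orientation; "contact_force": force on the tool from outside, world axes, zero at the start; "wrist_torque": the same for the moment, N m; "opening": finger opening in m; "grip_force": force on a finger pad.
Only numpy, scipy, OpenCV 4.12 (cv2) and the standard library are available. Lean on these libraries where they do the work, as an engineer would, in place of code of your own. Each camera call takes 0.05 s, during which the arm holds its last target. There are 200 camera calls.

## Working session

There is one attempt and no reset: what is moved stays moved. The work goes in short steps, Python scripts to look and compute and a shell command to move; the robot and the scene stay as the last step left them, time stands still between calls to the robot, and variables do not carry over. Pictures are saved under pics/ and viewed, at most 10 in all, crops included, and the job is handed in when it is done.

```bash
ls; mkdir -p pics; cat > h.py <<'E'
import numpy as np, cv2, sys
from station import status, viewer, finish_job, ctrl
from scipy.spatial.transform import Rotation as R
def snap(name,fn):
    d=viewer.get_image(name); cv2.imwrite('pics/'+fn+'.png',d['img'][:,:,::-1])
    np.savez('pics/'+fn+'.npz',**{k:v for k,v in d.items() if k!='img'}); return d
def K(d):
    f=200/np.tan(np.radians(float(d['fovy']))/2)
    return np.array([[f,0,float(d['cx'])],[0,f,float(d['cy'])],[0,0,1]])
def ray(fn,u,v,z):
    d=np.load('pics/'+fn+'.npz'); M=R.from_rotvec(d['rvec'].ravel()).as_matrix(); t=d['tvec'].ravel()
    c=-M.T@t; r=M.T@np.linalg.inv(K(d))@[u,v,1]; return c+r*(z-c[2])/r[2]
def proj(fn,P):
    d=np.load('pics/'+fn+'.npz'); return cv2.projectPoints(np.array(P,float).reshape(-1,3),d['rvec'].ravel(),d['tvec'].ravel(),K(d),None)[0].reshape(-1,2)
E
python3 - <<'E'
from h import *
a=snap('scene','s0');b=snap('top','t0')
for d in(a,b):print({k:v for k,v in d.items() if k!='img'})
print(status.get_obs(),ctrl.hold_point_z)
E
```

```text
pics
{'fovy': 53.423205295599914, 'cx': 321.6299863910574, 'cy': 197.3826521610561, 'rvec': array([ 1.17041074,  2.43006532, -0.88802165]), 'tvec': array([ 0.36920279, -0.25556688,  1.51113033])}
{'fovy': 45.347507244809144, 'cx': 319.48107606169253, 'cy': 206.03241372791786, 'rvec': array([ 2.17440351, -2.13515042,  0.1772613 ]), 'tvec': array([-0.04882494,  0.57384543,  1.25853587])}
{'t': 0.1, 'q': array([-1.28399208e+00,  5.32922654e-02,  1.61415025e+00, -3.40705182e-06,
        1.47599486e+00, -1.18976003e-01]), 'dq': array([-0.0008059 , -0.0004057 , -0.00278702,  0.00031475,  0.00031271,
        0.00028502]), 'effort': array([-8.70412950e-04, -3.94903386e+01, -3.71364784e+01, -1.14546169e-04,
        3.89299414e-03, -1.46618640e-05]), 'tool_pos': array([ 0.24656378, -0.57370066,  0.23018892]), 'tool_rot': array([-3.07535290e+00, -6.32664247e-01,  2.48035088e-04]), 'contact_force': array([ 0.44173755, -0.02423875, -0.08864128]), 'wrist_torque': array([ 0.0421824 ,  0.03984614, -0.01364994]), 'grip_force': 0.0, 'opening': 0.08544140533506425} 0.0187
```

View pics/s0.png

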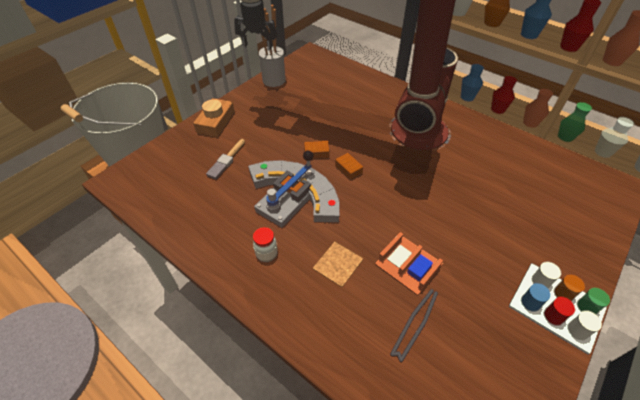

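View pics/t0.png

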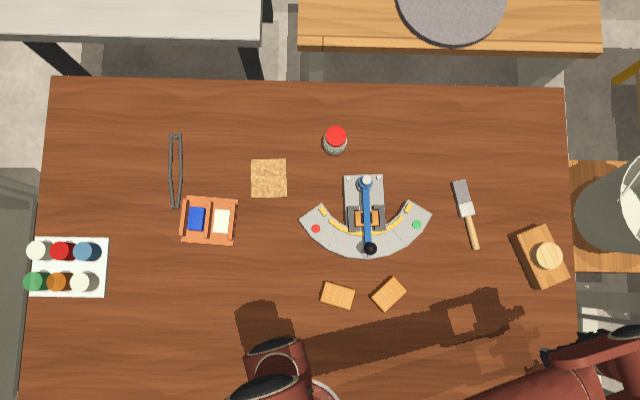

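The scene view shows the press at (290,190), the rack at (410,262) and the mat at (338,263). In the top view the press mould is at (367,217), the knob at (370,248), the green disc at (416,225), the red disc at (316,229), and the white pad at (221,220).

Things that could be taken for the target:
- **Amber blocks:** the one in the mould at (367,217), which is the one wanted, and loose ones at (338,295) and (389,293).
- **Discs:** green at (416,225), which is wanted, and red at (316,229).

Next is one close crop of the press and rack.

```bash
python3 - <<'E'
import cv2
i=cv2.imread('pics/t0.png')
a=cv2.resize(i[160:312,285:445],None,fx=5,fy=5,interpolation=cv2.INTER_CUBIC)[:600]
cv2.imwrite('pics/c1.png',cv2.resize(i[165:275,290:440],(800,587),interpolation=cv2.INTER_CUBIC))
cv2.imwrite('pics/c2.png',cv2.resize(i[150:255,170:295],(714,600),interpolation=cv2.INTER_CUBIC))
E
```

```text
(no output)
```

View pics/c1.png

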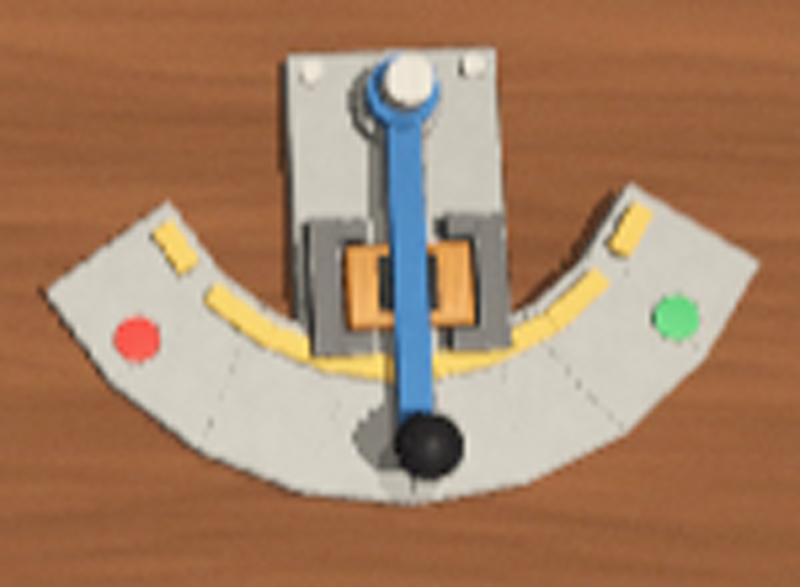

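View pics/c2.png

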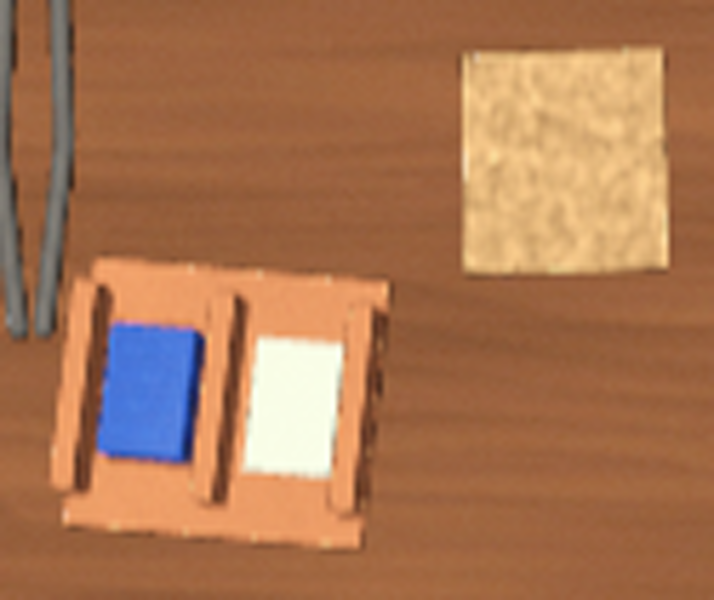

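In the press crop the amber block sits under the blue arm, which ends in the knob at (429,444). The green disc is at (677,317), red at (137,340) and the pivot at (408,80). The rack crop shows the pad corners at (257,338), (344,345), (331,477) and (244,469), with the mat at the upper right.

```bash
cat > fit.py <<'E'
from h import *
from scipy.optimize import least_squares
def fit(names):  # names: list of (fn,[(u,v)],[(x,y,z)local])
    def P(p,L):
        L=np.array(L,float); c,s=np.cos(p[2]),np.sin(p[2])
        return np.c_[p[0]+c*L[:,0]-s*L[:,1],p[1]+s*L[:,0]+c*L[:,1],L[:,2]]
    f=lambda p:np.concatenate([(proj(fn,P(p,L))-np.array(uv)).ravel() for fn,uv,L in names])
    r=least_squares(f,[.5,-.3,0]);return r.x,f(r.x).round(1)
E
python3 - <<'E'
from fit import *
c1=lambda u,v:(290+u*150/800-.4,165+v*110/587-.4)
c2=lambda u,v:(170+u*125/714-.4,150+v*105/600-.4)
L=[(.095,0,.105),(-.085,0,.112),(-.0207,-.1379,.038),(-.0207,.1379,.038)]
uv=[c1(408,80),c1(429,444),c1(677,317),c1(137,340)]
print('press top',fit([('t0',uv,L)]))
us=[(264,167),(332,203)]
print('press both',fit([('t0',uv,L),('s0',us,L[2:])]))
pad=[c2(*p) for p in[(257,338),(344,345),(331,477),(244,469)]]
w=[ray('t0',*p,.011)for p in pad];print(np.round(w,4))
print('pad',fit([('t0',pad,[(.032,.021,.011),(.032,-.021,.011),(-.032,-.021,.011),(-.032,.021,.011)])]))
base=[c2(*p) for p in[(93,260),(391,283),(361,548),(63,522)]]
print('rack',fit([('t0',base,[(.065,.072,.008),(.065,-.072,.008),(-.065,-.072,.008),(-.065,.072,.008)])]))
print('mat',np.round([ray('t0',*c2(*p),.004)[:2]for p in[(464,52),(662,46),(668,270),(463,272)]],4))
print('jar',ray('t0',335,135,.09))
for n,p in [('dec1',(338,295)),('dec2',(389,293))]:print(n,ray('t0',*p,.02))
o=status.get_obs();print(R.from_rotvec(o['tool_rot']).as_matrix().round(3))
E
```

```text
press top (array([ 0.54345015, -0.16368072,  0.059792  ]), array([ 0.1, -0.3,  0.5,  0.4, -0.3, -0. , -0.3, -0.2]))
press both (array([ 0.54341297, -0.16219747,  0.05949543]), array([-0.5, -0.3, -0.1,  0.4, -0.9,  0. , -0.9, -0.2, -1. , -1.5, -1.1,
       -0.9]))
[[0.5659 0.2513 0.011 ]
 [0.5633 0.2091 0.011 ]
 [0.4991 0.2126 0.011 ]
 [0.5022 0.2544 0.011 ]]
pad (array([ 0.53260248,  0.23184968, -0.05629426]), array([ 0.1,  0.1,  0. , -0. , -0. , -0.1, -0.1,  0.1]))
rack (array([ 0.53462162,  0.26473479, -0.06301709]), array([ 0.3, -0.3, -0.2, -0.1,  0.1,  0.1, -0.1,  0.4]))
mat [[0.7117 0.1575]
 [0.7169 0.0596]
 [0.6044 0.0536]
 [0.6014 0.1539]]
jar [ 0.76050191 -0.07581464  0.09      ]
dec1 [ 0.33678502 -0.09268261  0.02      ]
dec2 [ 0.34429594 -0.23045213  0.02      ]
[[ 0.919  0.395 -0.001]
 [ 0.395 -0.919  0.002]
 [ 0.    -0.002 -1.   ]]
```

Everything agrees to within about 2 mm: press at (0.543,-0.164) with yaw 0.06, pad at (0.5326,0.2318), and green disc on the press -y side (swing +0.873). I'll go above the knob at (0.4586,-0.1688).

```bash
cat > to.py <<'E'
# usage: to.py x y z [tool-y heading deg]: remaining move in units of rows (30 mm / 5 deg), turn done first
from h import *
a=[float(v) for v in sys.argv[1:]];o=status.get_obs();M=R.from_rotvec(o['tool_rot']).as_matrix()
h=np.degrees(np.arctan2(M[1,1],M[0,1])); hd=a[3] if len(a)>3 else h
dz=-((hd-h+90)%180-90)
c,s=np.cos(np.radians(h)),np.sin(np.radians(h))
# level goal: y=(cos,sin), z=down
g=np.radians(h-dz);y=np.array([np.cos(g),np.sin(g),0]);z=np.array([0,0,-1.]);x=np.cross(y,z)
G=np.c_[x,y,z];d=np.array(a[:3])-o['tool_pos']
print('t %.2f heading %.2f'%(o['t'],h),'q6 %.2f'%o['q'][5],'op %.4f'%o['opening'],'F',o['contact_force'].round(1),'grip',round(float(o['grip_force']),1))
print('turn units',(R.from_matrix(M.T@G).as_rotvec()/np.radians(5)).round(2),'shift units (now)',(M.T@d/.03).round(2),'(after turn)',(G.T@d/.03).round(2))
E
A='[[0,0,0,0.79,-0.64,0,1],[0,0,0,0.79,-0.64,0,1],[0,0,0,0.79,-0.64,0,1],[0,0,0,0.79,-0.64,0,1],[0,0,0,0.79,-0.64,0,1]]'; true
python3 -m jog '[[0,0,0,0.79,-0.64,0,1],[0,0,0,0.79,-0.64,0,1],[0,0,0,0.79,-0.64,0,1],[0,0,0,0.79,-0.64,0,1],[0,0,0,0.79,-0.64,0,1]]' 40
python3 -m jog '[[0,0,0,0.79,-0.64,0,1],[0,0,0,0.79,-0.64,0,1],[0,0,0,0.79,-0.64,0,1],[0,0,0,0.79,-0.64,0,1],[0,0,0,0.79,-0.64,0,1]]'
python3 -m jog '[[0,0,0,0.79,-0.64,0,1],[0,0,0,0.79,-0.64,0,1],[0,0,0,0.79,-0.64,0,1],[0,0,0,0.79,-0.64,0,1],[0,0,0,0.79,-0.64,0,1]]'
python3 -m jog '[[0,0,0,0,0,0,1]]'
python3 to.py 0.4586 -0.1688 0.086
python3 -c "
from h import *
snap('wrist','w1')
print(proj('w1',[[.4586,-.1688,.112],[.531,-.3026,.038],[.6383,-.158,.105]]))"
```

```text
t: 0.72
tool_pos: [0.3179, -0.4381, 0.2307]
tool_rot: [-3.076, -0.633, 0.0]
contact_force: [-0.0, 0.2, 0.2]
opening: 0.0855
grip_force: 0.0
t: 1.35
tool_pos: [0.3888, -0.3031, 0.2308]
tool_rot: [-3.077, -0.633, 0.001]
contact_force: [-0.4, -0.5, -0.1]
opening: 0.085
grip_force: 0.0
t: 1.98
tool_pos: [0.4598, -0.1682, 0.2308]
tool_rot: [-3.077, -0.633, 0.001]
contact_force: [0.0, 0.9, 0.8]
opening: 0.0855
grip_force: 0.0
t: 2.1
tool_pos: [0.4599, -0.1679, 0.2308]
tool_rot: [-3.076, -0.638, 0.001]
contact_force: [-0.1, 0.1, 0.7]
opening: 0.0852
grip_force: 0.0
t 2.10 heading -66.58 q6 0.66 op 0.0852 F [-0.1  0.1  0.7] grip 0.0
turn units [-0.01  0.01  0.  ] shift units (now) [-0.05  0.01  4.83] (after turn) [-0.05  0.01  4.83]
[[316.5191724  203.02111064]
 [455.43002838 174.1795955 ]
 [398.67047726 -18.0789481 ]]
```

View pics/w1.png

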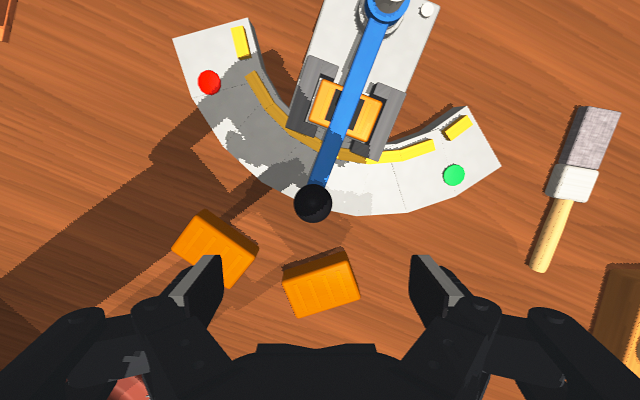

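The wrist view puts the knob at (313,203), the green disc at (454,175) and the red at (209,82). That is within about 3 px (1–2 mm) of prediction. I'll descend and grip the knob.

```bash

python3 -m jog '[[0,0,0,-0.03,0,0.97,1],[0,0,0,0,-0.03,0.97,1],[0,0,0,0,0,0.97,1],[0,0,0,0,0,0.97,1],[0,0,0,0,0,0.97,1]]'
python3 -m jog '[[0,0,0,0,0,0,-1],[0,0,0,0,0,0,-1],[0,0,0,0,0,0,-1],[0,0,0,0,0,0,-1]]' 40
python3 -c "
from fit import *
L=[(-.085,0,.112),(-.0207,-.1379,.038),(-.0207,.1379,.038)]
print(fit([('w1',[(313,203),(454,175),(209,82)],L)]))"
python3 to.py 0.4586 -0.1688 0.102
```

```text
t: 2.78
tool_pos: [0.4578, -0.1698, 0.0848]
tool_rot: [3.077, 0.631, -0.001]
contact_force: [-0.4, -0.3, -0.4]
opening: 0.0857
grip_force: 0.0
t: 3.28
tool_pos: [0.4593, -0.1696, 0.0877]
tool_rot: [3.075, 0.633, 0.002]
contact_force: [-1.9, -1.4, 4.8]
opening: 0.032
grip_force: 39.3
(array([ 0.54229184, -0.16232325,  0.05543686]), array([ 1.1,  0.4, -0.5,  0.1, -0.8, -0.5]))
t 3.27 heading -66.75 q6 0.66 op 0.0320 F [-1.9 -1.4  4.8] grip 39.3
turn units [ 0.03 -0.01  0.  ] shift units (now) [-0.01 -0.03 -0.48] (after turn) [-0.01 -0.03 -0.48]
```

```bash

python3 -m jog '[[0,0,0,0,0,-0.3,-1],[0,0,0,0,0,-0.3,-1],[0,0,0,0,0,0,-1]]'
python3 - <<'E'
from h import *
snap('wrist','w2')
o=status.get_obs();print(o['tool_pos'],o['opening'],o['contact_force'],o['grip_force'])
# arc rows: 11 rows, from TCP now about pivot
p=np.array([.6371,-.1571]);n=11;a=-.0  
M=R.from_rotvec(o['tool_rot']).as_matrix()[:2,:2]
r=o['tool_pos'][:2]-p;print('r',np.hypot(*r),'press-angle',np.degrees(np.arctan2(-r[1],-r[0])))
A=np.radians(50)/n
rt=lambda t:np.array([[np.cos(t),-np.sin(t)],[np.sin(t),np.cos(t)]])
for k in range(2):
    d=rt(A*(k+1))@r-rt(A*k)@r; print(np.degrees(A)/5,(rt(A*(k))@M).T@d/.03,(rt(A*(k+1))@M).T@d/.03)
E
```

```text
t: 3.65
tool_pos: [0.4592, -0.1688, 0.1039]
tool_rot: [3.076, 0.632, 0.004]
contact_force: [5.9, -1.5, -7.2]
opening: 0.0319
grip_force: 40.4
[ 0.45924441 -0.16872507  0.10363584] 0.03199307060100872 [ 6.71565908 -1.22188566 -6.5026206 ] 40.388263463974
r 0.178235103090526 press-angle 3.7396714429543123
0.9090909090909092 [-0.13948979  0.45008848] [-0.17472044  0.43761838]
0.9090909090909092 [-0.13948979  0.45008848] [-0.17472044  0.43761838]
```

```bash

python3 -m jog '[[0,0,-0.91,-0.14,0.45,0,-1],[0,0,-0.91,-0.14,0.45,0,-1],[0,0,-0.91,-0.14,0.45,0,-1],[0,0,-0.91,-0.14,0.45,0,-1]]'
cat > arc.py <<'E'
from h import *
o=status.get_obs();p=np.array([.6371,-.1571]);r=o['tool_pos'][:2]-p
M=R.from_rotvec(o['tool_rot']).as_matrix()
print('r',np.hypot(*r),'lever deg',np.degrees(np.arctan2(-r[1],-r[0]))-3.3,'heading',np.degrees(np.arctan2(M[1,1],M[0,1])),o['contact_force'],o['opening'])
E
python3 arc.py
```

```text
t: 4.2
tool_pos: [0.4717, -0.2234, 0.103]
tool_rot: [-2.937, -1.114, -0.004]
contact_force: [6.8, 0.7, -7.5]
opening: 0.0317
grip_force: 40.4
r 0.1781932644528363 lever deg 18.54347375737886 heading -48.45622513707973 [ 6.76288384  0.72907945 -7.49072489] 0.03166191245711156
```

```bash

python3 -m jog '[[0,0,-0.91,-0.14,0.45,0,-1],[0,0,-0.91,-0.14,0.45,0,-1],[0,0,-0.91,-0.14,0.45,0,-1],[0,0,-0.91,-0.14,0.45,0,-1]]'
python3 arc.py
python3 -m jog '[[0,0,-0.91,-0.14,0.45,0,-1],[0,0,-0.91,-0.14,0.45,0,-1],[0,0,-0.8,-0.12,0.4,0,-1],[0,0,0,0,0,0,-1]]'
python3 arc.py
python3 -c "
from h import *
snap('wrist','w3')"
```

```text
t: 4.7
tool_pos: [0.5004, -0.2713, 0.1025]
tool_rot: [-2.723, -1.563, -0.003]
contact_force: [5.5, 1.2, -6.4]
opening: 0.0318
grip_force: 40.4
r 0.17814041984165896 lever deg 36.57369139961774 heading -30.276482997300896 [ 5.49326084  1.20391235 -6.44370683] 0.031846928502079035
t: 5.2
tool_pos: [0.5298, -0.2993, 0.1022]
tool_rot: [-2.529, -1.861, -0.001]
contact_force: [4.1, 0.2, -8.2]
opening: 0.0322
grip_force: 40.5
r 0.1780908580546016 lever deg 49.661599466877604 heading -17.31165221511284 [ 4.0712512   0.17087063 -8.1775208 ] 0.03215774637086011
```

View pics/w3.png

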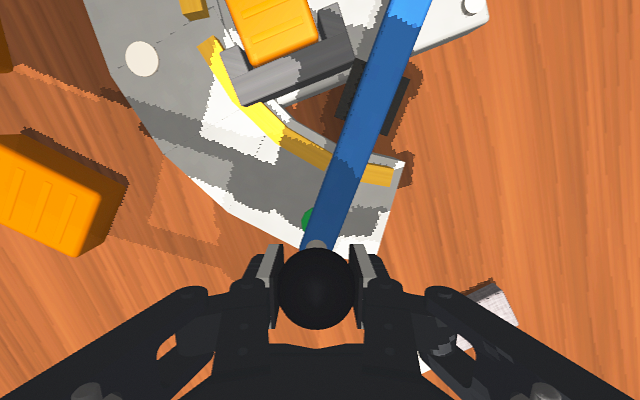

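The wrist view shows the knob held at (315,288) and the lever arm over the green disc (308,220), with the block now uncovered. I'll lower the lever into the notch.

```bash

python3 -m jog '[[0,0,0,0,0.02,0.25,-1],[0,0,0,0,0,0.2,-1],[0,0,0,0,0,0,-1]]'
python3 arc.py
```

```text
t: 5.62
tool_pos: [0.5298, -0.2993, 0.0892]
tool_rot: [-2.528, -1.862, -0.0]
contact_force: [3.2, 1.4, -6.9]
opening: 0.0319
grip_force: 40.5
r 0.17814340474847784 lever deg 49.65489828272718 heading -17.268529029189292 [ 3.23034066  1.36965361 -6.8687972 ] 0.03187472744608594
```

```bash

python3 -m jog '[[0,0,0,0,0,0.15,-1],[0,0,0,0,0,0,-1]]'
python3 -m jog '[[0,0,0,0,0,0,1],[0,0,0,0,0,0,1],[0,0,0,0,0,0,1],[0,0,0,0,0,0,1]]'
python3 arc.py
python3 -m jog '[[0,0,0,0,0,-1,1],[0,0,0,0,0,-1,1],[0,0,0,0,0,-1,1],[0,0,0,0,0,-1,1]]'
python3 -c "
from h import *
snap('scene','s2');snap('top','t2');snap('wrist','w4')
for f in('s2','t2','w4'):print(f,proj(f,[[.531,-.3026,.112],[.531,-.3026,.123]]))
i=cv2.imread('pics/w4.png');j=cv2.imread('pics/t2.png')[165:275,290:440]
cv2.imwrite('pics/c4.png',cv2.hconcat([cv2.resize(i,(480,300)),cv2.resize(j,(320,300))]))"
```

```text
t: 5.88
tool_pos: [0.5313, -0.3007, 0.0877]
tool_rot: [2.527, 1.862, 0.001]
contact_force: [2.9, 1.4, 0.2]
opening: 0.032
grip_force: 41.0
t: 6.38
tool_pos: [0.5301, -0.3001, 0.0857]
tool_rot: [-2.529, -1.863, 0.001]
contact_force: [0.0, 0.3, 0.3]
opening: 0.0854
grip_force: 0.0
r 0.17860564081077987 lever deg 49.87894725908039 heading -17.247246086803298 [0.00923292 0.25238489 0.25423442] 0.08541927398814772
t: 6.88
tool_pos: [0.5301, -0.3, 0.2067]
tool_rot: [-2.529, -1.863, 0.0]
contact_force: [-0.4, 0.3, -0.2]
opening: 0.0856
grip_force: 0.0
s2 [[260.06753586 149.04388671]
 [259.66888878 146.50039016]]
t2 [[422.56274864 220.9173178 ]
 [423.57102862 220.42649184]]
w4 [[314.74701144 209.33323249]
 [314.79526707 213.19897708]]
```

View pics/c4.png

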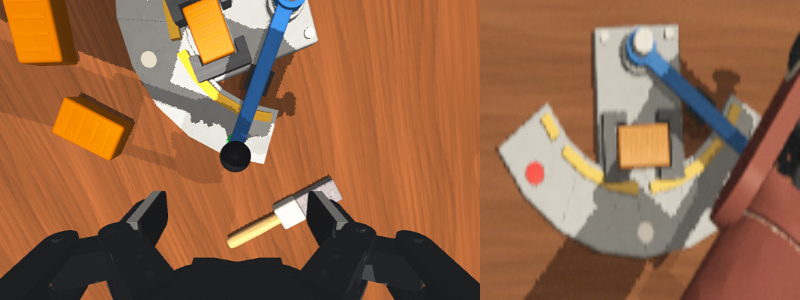

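The knob sits at about (313.6,209.2) in the wrist view, against (314.7,209.3) predicted for lift 0 in the green notch, and the force went to zero before release, so it is home. The block is open. I'll go above the mould.

```bash
python3 to.py 0.5429 -0.163 0.15 3.3
```

```text
t 7.03 heading -17.25 q6 -0.34 op 0.0852 F [-1.1  0.1 -0.6] grip 0.0
turn units [ 0.04  0.03 -4.11] shift units (now) [ 4.5  -1.    1.92] (after turn) [4.56 0.65 1.93]
```

```bash

python3 -m jog '[[0,0,-0.83,0,0,0,1],[0,0,-0.82,0,0,0,1],[0,0,-0.82,0,0,0,1],[0,0,-0.82,0,0,0,1],[0,0,-0.82,0,0,0,1]]'
python3 -m jog '[[0,0,0,0.91,0.13,0,1],[0,0,0,0.91,0.13,0,1],[0,0,0,0.91,0.13,0,1],[0,0,0,0.91,0.13,0.9,1],[0,0,0,0.92,0.13,0.9,1]]'
python3 -m jog '[[0,0,0,0,0,0,1]]'
python3 to.py 0.5429 -0.163 0.042 3.3
python3 - <<'E'
from h import *
snap('wrist','w5')
c,s=np.cos(.0575),np.sin(.0575)
P=[(.5429+c*a-s*b,-.163+s*a+c*b,.056) for a,b in[(.021,.032),(.021,-.032),(-.021,-.032),(-.021,.032),(0,0)]]
print(proj('w5',P).round(1))
o=status.get_obs();print(proj('w5',[o['tool_pos']*[1,1,0]+[0,0,.05]]))
E
```

```text
t: 7.65
tool_pos: [0.5293, -0.2994, 0.2033]
tool_rot: [-2.151, -2.284, 0.001]
contact_force: [0.1, 0.0, -0.3]
opening: 0.0854
grip_force: 0.0
t: 8.28
tool_pos: [0.541, -0.1611, 0.1494]
tool_rot: [-2.155, -2.283, 0.001]
contact_force: [0.3, 0.7, -0.8]
opening: 0.0854
grip_force: 0.0
t: 8.4
tool_pos: [0.5391, -0.1597, 0.1468]
tool_rot: [-2.148, -2.281, 0.005]
contact_force: [-0.3, 0.1, -0.4]
opening: 0.0856
grip_force: 0.0
t 8.40 heading 3.44 q6 -0.48 op 0.0856 F [-0.3  0.1 -0.4] grip 0.0
turn units [-0.09 -0.05  0.03] shift units (now) [-0.13  0.15  3.49] (after turn) [-0.12  0.12  3.49]
[[350.  175.3]
 [347.6 253.5]
 [296.  253.2]
 [294.7 175.1]
 [322.  215.6]]
[[318.88233263 211.15642122]]
```

View pics/w5.png

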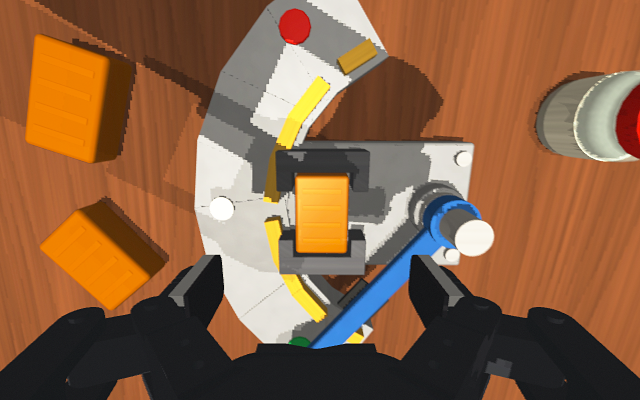

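The block top has corners (295,177), (348,177), (348,253) and (296,254), centre (322,215), matching the prediction of (322,215.6). The brass fence is about 14 mm left of the block, so I'll narrow the fingers to about 52 mm and stay above the fence top.

```bash

python3 -m jog '[[-0.05,-0.03,0.03,-0.08,0.1,0,0.22],[0,0,0,0,0,0.7,0.22],[0,0,0,0,0,0.7,0.22],[0,0,0,0,0,0.7,0.22],[0,0,0,0,0,0.7,0.22]]'
python3 -m jog '[[0,0,0,0,0,0,0.22]]'
python3 to.py 0.5429 -0.163 0.042 3.3
```

```text
t: 9.07
tool_pos: [0.5444, -0.1647, 0.0653]
tool_rot: [2.158, 2.279, 0.001]
contact_force: [-0.3, 1.1, -0.1]
opening: 0.0518
grip_force: 0.0
t: 9.2
tool_pos: [0.5429, -0.1639, 0.0641]
tool_rot: [-2.159, -2.28, 0.001]
contact_force: [0.1, -1.4, 1.1]
opening: 0.0524
grip_force: 0.0
t 9.20 heading 3.13 q6 -0.48 op 0.0524 F [ 0.1 -1.4  1.1] grip 0.0
turn units [-0.02 -0.   -0.03] shift units (now) [0.03 0.   0.74] (after turn) [0.03 0.   0.74]
```

```bash

python3 -m jog '[[0,0,0,0.03,0,0.3,0.2],[0,0,0,0,0,0.25,0.2],[0,0,0,0,0,0,0.2]]'
python3 -c "
from h import *
snap('wrist','w6');cv2.imwrite('pics/c6.png',cv2.imread('pics/w6.png')[100:400,100:540])"
python3 to.py 0.5429 -0.163 0.042 3.3
```

```text
t: 9.57
tool_pos: [0.5451, -0.1637, 0.0508]
tool_rot: [2.157, 2.279, 0.002]
contact_force: [-0.7, -0.2, 0.6]
opening: 0.0514
grip_force: 0.0
t 9.62 heading 3.16 q6 -0.48 op 0.0510 F [0.  0.2 1. ] grip 0.0
turn units [ 0.05  0.03 -0.03] shift units (now) [ 0.03 -0.08  0.31] (after turn) [ 0.03 -0.08  0.31]
```

View pics/c6.png

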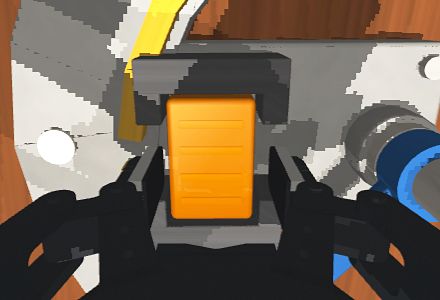

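The crop shows the block at (210,157) between the two pads, symmetric, with no contact. I'll go a little lower while checking the force.

```bash

python3 -m jog '[[0,0,0,0,-0.05,0.12,0.15],[0,0,0,0,0,0.1,0.15],[0,0,0,0,0,0,0.15]]'
python3 -m jog '[[0,0,0,0,0,0.1,0.13],[0,0,0,0,0,0,0.13]]'
```

```text
t: 10.0
tool_pos: [0.5437, -0.1639, 0.0444]
tool_rot: [2.156, 2.278, 0.002]
contact_force: [-0.7, -0.8, 0.5]
opening: 0.0494
grip_force: 0.0
t: 10.25
tool_pos: [0.5438, -0.1639, 0.0414]
tool_rot: [2.156, 2.279, 0.002]
contact_force: [-0.6, -0.5, -0.1]
opening: 0.0486
grip_force: 0.0
```

```bash

python3 -m jog '[[0,0,0,0,0,0.08,0.13],[0,0,0,0,0,0,0.13]]'
python3 -m jog '[[0,0,0,0,0,0,-1],[0,0,0,0,0,0,-1],[0,0,0,0,0,0,-1],[0,0,0,0,0,0,-1]]' 40
python3 to.py 0.5429 -0.163 0.038 3.3
```

```text
t: 10.5
tool_pos: [0.5438, -0.1639, 0.039]
tool_rot: [2.156, 2.278, 0.002]
contact_force: [-0.5, 0.1, 0.3]
opening: 0.0482
grip_force: 0.0
t: 11.0
tool_pos: [0.5441, -0.164, 0.0394]
tool_rot: [2.156, 2.278, 0.002]
contact_force: [0.6, -0.5, 0.7]
opening: 0.0411
grip_force: 42.3
t 11.00 heading 3.15 q6 -0.48 op 0.0411 F [ 0.6 -0.5  0.7] grip 42.3
turn units [ 0.05  0.03 -0.03] shift units (now) [ 0.04 -0.04  0.05] (after turn) [ 0.04 -0.04  0.05]
```

Gripped at 41 mm, as the block width requires. I'll lift.

```bash

python3 -m jog '[[0,0,0,0,0,-0.3,-1],[0,0,0,0,0,-0.6,-1],[0,0,0,0,0,-1,-1],[0,0,0,0,0,-1,-1],[0,0,0,0,0,-1,-1]]'
python3 -m jog '[[0,0,0,0,0,-0.3,-1],[0,0,0,0,0,0,-1]]'
python3 to.py 0.6585 0.106 0.1644 86.6
python3 -c "
from h import *
snap('wrist','w7');cv2.imwrite('pics/c7.png',cv2.imread('pics/w7.png')[100:400,100:540])"
```

```text
t: 11.62
tool_pos: [0.5435, -0.1637, 0.1586]
tool_rot: [2.155, 2.277, 0.003]
contact_force: [0.5, 0.8, -1.1]
opening: 0.0409
grip_force: 42.1
t: 11.88
tool_pos: [0.5436, -0.1638, 0.1661]
tool_rot: [2.155, 2.277, 0.003]
contact_force: [0.3, 0.1, -1.6]
opening: 0.0407
grip_force: 42.2
t 11.88 heading 3.15 q6 -0.48 op 0.0407 F [ 0.3  0.1 -1.6] grip 42.2
turn units [  0.03   0.08 -16.69] shift units (now) [8.77 4.32 0.05] (after turn) [-3.29  9.2   0.06]
```

View pics/c7.png

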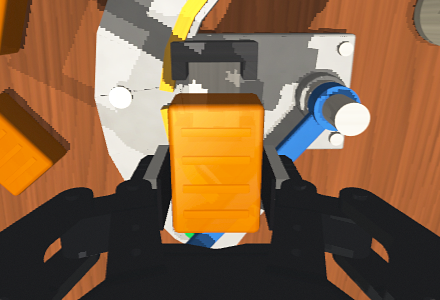

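The crop shows the block held level and square between the pads, and the force of -1.6 N matches 0.18 kg. That was my last picture view, so I measure by code from here. Next I carry the block over the mat.

```bash

python3 -m jog '[[0,0,0,0.5,0.25,0,-1],[0,0,0,0.9,0.44,0,-1],[0,0,0,0.9,0.44,0,-1],[0,0,0,0.9,0.44,0,-1],[0,0,0,0.9,0.44,0,-1]]'
python3 -m jog '[[0,0,0,0.9,0.44,0,-1],[0,0,0,0.9,0.44,0,-1],[0,0,0,0.9,0.44,0,-1],[0,0,0,0.9,0.44,0,-1],[0,0,0,0.9,0.44,0,-1]]'
python3 -m jog '[[0,0,-0.5,0.2,0.1,0,-1],[0,0,-0.9,0,0,0,-1],[0,0,-0.95,0,0,0,-1],[0,0,-0.95,0,0,0,-1],[0,0,-0.95,0,0,0,-1]]'
python3 -m jog '[[0,0,-0.95,0,0,0,-1],[0,0,-0.95,0,0,0,-1],[0,0,-0.95,0,0,0,-1],[0,0,-0.95,0,0,0,-1],[0,0,-0.95,0,0,0,-1]]'
python3 -m jog '[[0,0,-0.95,0,0,0,-1],[0,0,-0.95,0,0,0,-1],[0,0,-0.95,0,0,0,-1],[0,0,-0.95,0,0,0,-1],[0,0,-0.95,0,0,0,-1]]'
python3 to.py 0.6585 0.106 0.0134 86.6
```

```text
t: 12.55
tool_pos: [0.5966, -0.0354, 0.1636]
tool_rot: [2.157, 2.281, 0.001]
contact_force: [0.1, -0.5, -0.7]
opening: 0.0411
grip_force: 42.1
t: 13.18
tool_pos: [0.6547, 0.103, 0.1633]
tool_rot: [2.157, 2.28, -0.001]
contact_force: [0.9, -0.3, -1.7]
opening: 0.0413
grip_force: 42.1
t: 13.8
tool_pos: [0.6572, 0.1068, 0.164]
tool_rot: [1.695, 2.641, -0.001]
contact_force: [0.5, 0.4, -2.0]
opening: 0.0409
grip_force: 42.1
t: 14.42
tool_pos: [0.6572, 0.1068, 0.164]
tool_rot: [1.116, 2.933, -0.003]
contact_force: [-0.5, -0.2, -1.3]
opening: 0.0409
grip_force: 42.1
t: 15.05
tool_pos: [0.6572, 0.1068, 0.164]
tool_rot: [0.488, 3.101, -0.004]
contact_force: [-0.3, 0.4, -1.8]
opening: 0.0408
grip_force: 42.1
t 15.05 heading 72.10 q6 -1.21 op 0.0408 F [-0.3  0.4 -1.8] grip 42.1
turn units [-0.03  0.03 -2.9 ] shift units (now) [-0.03 -0.    5.02] (after turn) [-0.04 -0.02  5.02]
```

```bash

python3 -m jog '[[0,0,-0.97,0,0,0,-1],[0,0,-0.97,0,0,0.3,-1],[0,0,-0.96,0,0,0.6,-1],[0,0,0,0,0,0.9,-1],[0,0,0,0,0,0.9,-1]]'
python3 -m jog '[[0,0,0,0,0,0.9,-1],[0,0,0,0,0,0.7,-1],[0,0,0,0,0,0.35,-1],[0,0,0,0,0,0.12,-1],[0,0,0,0,0,0,-1]]'
python3 to.py 0.6585 0.106 0.0134 86.6
```

```text
t: 15.68
tool_pos: [0.6576, 0.1066, 0.0826]
tool_rot: [0.097, 3.137, -0.004]
contact_force: [-0.3, -0.0, -1.8]
opening: 0.0411
grip_force: 42.1
t: 16.3
tool_pos: [0.6592, 0.1067, 0.0228]
tool_rot: [0.098, 3.134, -0.003]
contact_force: [-0.1, 0.3, -1.2]
opening: 0.0413
grip_force: 42.1
t 16.30 heading 86.41 q6 -1.46 op 0.0413 F [-0.1  0.3 -1.2] grip 42.1
turn units [-0.02  0.07 -0.04] shift units (now) [ 0.02 -0.02  0.31] (after turn) [ 0.02 -0.02  0.31]
```

```bash

python3 -m jog '[[0,0.05,0,0,0,0.12,-1],[0,0,0,0,0,0.06,-1],[0,0,0,0,0,0.04,-1],[0,0,0,0,0,0,-1]]'
python3 -m jog '[[0,0,0,0,0,0.04,-1],[0,0,0,0,0,0.03,-1],[0,0,0,0,0,0,-1]]'
```

```text
t: 16.8
tool_pos: [0.6586, 0.1067, 0.0154]
tool_rot: [0.099, 3.14, -0.003]
contact_force: [-0.7, -0.2, -2.1]
opening: 0.0413
grip_force: 42.1
t: 17.18
tool_pos: [0.6587, 0.1067, 0.0136]
tool_rot: [0.099, 3.14, -0.003]
contact_force: [-0.5, 0.2, -0.6]
opening: 0.0411
grip_force: 42.2
```

```bash

python3 -m jog '[[0,0,0,0,0,0.03,-1],[0,0,0,0,0,0,-1]]'
python3 -m jog '[[0,0,0,0,0,0,0.1],[0,0,0,0,0,0,0.3],[0,0,0,0,0,0,0.8],[0,0,0,0,0,0,1]]'
python3 -m jog '[[0,0,0,0,0,-0.5,1],[0,0,0,0,0,-1,1],[0,0,0,0,0,-1,1],[0,0,0,0,0,-1,1],[0,0,0,0,0,0,1]]'
cat > blk.py <<'E'
from h import *
def block(fn,cx,cy,z,half=70):  # amber blob nearest expected point -> world centre & rect at height z
    i=cv2.imread('pics/'+fn+'.png');hs=cv2.cvtColor(i,cv2.COLOR_BGR2HSV)
    m=cv2.inRange(hs,(8,215,150),(24,255,255)); n,l,st,ce=cv2.connectedComponentsWithStats(m)
    u=proj(fn,[[cx,cy,z]])[0]; ks=[k for k in range(1,n) if st[k,4]>150]
    k=min(ks,key=lambda k:np.hypot(*(ce[k]-u)))
    cn=max(cv2.findContours((l==k).astype(np.uint8),cv2.RETR_EXTERNAL,cv2.CHAIN_APPROX_NONE)[0],key=cv2.contourArea)
    W=np.array([ray(fn,*p[0],z)[:2] for p in cn]);r=cv2.minAreaRect((W*1000).astype(np.float32))
    print(fn,'pix',ce[k].round(1),'exp',u.round(1),'area',st[k,4],'rect mm',np.round(r[0],1),np.round(r[1],1),round(r[2],1))
E
python3 - <<'E'
from blk import *
snap('wrist','w8');snap('top','t8');snap('scene','s8')
for f in('w8','t8'):block(f,.6587,.1067,.028)
E
```

```text
t: 17.42
tool_pos: [0.6587, 0.1067, 0.0135]
tool_rot: [-0.099, -3.14, 0.003]
contact_force: [-3.4, -0.2, 5.3]
opening: 0.0415
grip_force: 42.9
t: 17.92
tool_pos: [0.6586, 0.1067, 0.0123]
tool_rot: [0.099, 3.14, -0.003]
contact_force: [0.3, 0.4, 0.0]
opening: 0.0852
grip_force: 0.0
t: 18.55
tool_pos: [0.6613, 0.107, 0.1225]
tool_rot: [0.098, 3.132, -0.002]
contact_force: [0.3, -0.1, -0.2]
opening: 0.0852
grip_force: 0.0
w8 pix [317.8 207.8] exp [315.4 206.2] area 3138 rect mm [656.3 106.6] [41.2 62. ] 86.4Traceback (most recent call last):
  File "<stdin>", line 3, in <module>
  File "blk.py", line 6, in block
    k=min(ks,key=lambda k:np.hypot(*(ce[k]-u)))
ValueError: min() iterable argument is empty
```

The block is flat on the mat at (0.656,0.1066), measured 41x62 mm at heading 86.4°. I'll turn 90° to take it by its ends.

```bash

python3 -m jog '[[0,0,0.9,0,0,0,1],[0,0,1,0,0,0,1],[0,0,1,0,0,0,1],[0,0,1,0,0,0,1],[0,0,1,0,0,0,1]]'
python3 -m jog '[[0,0,1,0,0,0,1],[0,0,1,0,0,0,1],[0,0,1,0,0,0,1],[0,0,1,0,0,0,1],[0,0,1,0,0,0,1]]'
python3 -m jog '[[0,0,1,0,0,0,1],[0,0,1,0,0,0,1],[0,0,1,0,0,0,1],[0,0,1,0,0,0,1],[0,0,1,0,0,0,1]]'
python3 -m jog '[[0,0,1,0,0,0,1],[0,0,1,0,0,0,1],[0,0,1,0,0,0,1],[0,0,0,0,0,0,1]]'
python3 to.py 0.657 0.1066 0.009 -3.4
python3 - <<'E'
from blk import *
snap('wrist','w9');block('w9',.6570,.1067,.030)
E
```

```text
t: 19.32
tool_pos: [0.6573, 0.1068, 0.1151]
tool_rot: [-0.766, -3.044, 0.005]
contact_force: [0.2, 0.7, 0.3]
opening: 0.0853
grip_force: 0.0
t: 19.95
tool_pos: [0.6573, 0.1068, 0.1151]
tool_rot: [-1.407, -2.806, 0.006]
contact_force: [0.3, -0.2, -0.6]
opening: 0.085
grip_force: 0.0
t: 20.58
tool_pos: [0.6573, 0.1068, 0.1151]
tool_rot: [-1.982, -2.436, 0.006]
contact_force: [0.7, 0.4, -0.3]
opening: 0.0853
grip_force: 0.0
t: 21.08
tool_pos: [0.6575, 0.1068, 0.1154]
tool_rot: [-2.279, -2.161, 0.006]
contact_force: [0.5, -0.8, -0.2]
opening: 0.0854
grip_force: 0.0
t 21.07 heading -3.04 q6 0.10 op 0.0854 F [ 0.5 -0.8 -0.2] grip 0.0
turn units [-0.03  0.03  0.07] shift units (now) [ 0.   -0.01  3.55] (after turn) [-0.01 -0.02  3.55]
w9 pix [323.9 220. ] exp [316.2 212.5] area 1320 rect mm [656.9 107.1] [40.7 63.1] 87.0
```

```bash

python3 -m jog '[[0,0,0,0.01,0,0.8,1],[0,0,0,0,0,0.9,1],[0,0,0,0,0,0.9,1],[0,0,0,0,0,0.6,1],[0,0,0,0,0,0.35,1]]'
python3 -m jog '[[0,0,0,0,0,0,1],[0,0,0,0,0,0,-1],[0,0,0,0,0,0,-1],[0,0,0,0,0,0,-1],[0,0,0,0,0,0,-1]]' 40
python3 to.py 0.5326 0.2318 0.12 -3.3
```

```text
t: 21.75
tool_pos: [0.658, 0.1069, 0.0095]
tool_rot: [2.28, 2.161, -0.004]
contact_force: [-0.1, -0.5, 0.4]
opening: 0.0857
grip_force: 0.0
t: 22.38
tool_pos: [0.66, 0.107, 0.0127]
tool_rot: [2.278, 2.158, 0.001]
contact_force: [0.1, -0.4, 6.5]
opening: 0.0628
grip_force: 46.7
t 22.38 heading -3.10 q6 0.11 op 0.0628 F [ 0.1 -0.4  6.5] grip 46.7
turn units [0.04 0.02 0.04] shift units (now) [ 3.92 -4.45 -3.6 ] (after turn) [ 3.91 -4.48 -3.58]
```

Gripped by the ends at about 63 mm. I'll lift and stop 80 mm short of the pad, to check the pad's position with the wrist camera.

```bash

python3 -m jog '[[0,0,0,0,0,-0.3,-1],[0,0,0,0,0,-0.8,-1],[0,0,0,0,0,-0.9,-1],[0,0,0,0,0,-0.9,-1],[0,0,0,0,0,-0.8,-1]]'
python3 -m jog '[[0,0,0,0.2,-0.7,0,-1],[0,0,0,0.25,-0.9,0,-1],[0,0,0,0.25,-1,0,-1],[0,0,0,0.25,-1,0,-1],[0,0,0,0.25,-0.85,0,-1]]'
python3 -m jog '[[0,0,0,0,0,0,-1]]'
python3 to.py 0.5326 0.2318 0.0197 -3.3
python3 - <<'E'
from h import *
snap('wrist','w10')
i=cv2.imread('pics/w10.png');hs=cv2.cvtColor(i,cv2.COLOR_BGR2HSV)
pc=proj('w10',[[.5326,.2318,.011]])[0];print('exp',pc)
m=cv2.inRange(hs,(0,0,120),(180,60,255));n,l,st,ce=cv2.connectedComponentsWithStats(m)
for k in range(1,n):
    if st[k,4]>150:
        cn=max(cv2.findContours((l==k).astype(np.uint8),cv2.RETR_EXTERNAL,cv2.CHAIN_APPROX_NONE)[0],key=cv2.contourArea)
        W=np.array([ray('w10',*p[0],.011)[:2] for p in cn]);r=cv2.minAreaRect((W*1000).astype(np.float32));print(st[k],ce[k].round(1),np.round(r[0],1),np.round(r[1],1),r[2])
E
```

```text
t: 23.0
tool_pos: [0.6581, 0.1072, 0.1224]
tool_rot: [2.28, 2.16, -0.003]
contact_force: [0.4, 0.6, -1.8]
opening: 0.0627
grip_force: 45.9
t: 23.62
tool_pos: [0.5254, 0.1505, 0.1211]
tool_rot: [2.28, 2.16, -0.004]
contact_force: [-0.0, 0.4, -1.6]
opening: 0.0631
grip_force: 45.9
t: 23.75
tool_pos: [0.5253, 0.1508, 0.121]
tool_rot: [2.279, 2.162, -0.004]
contact_force: [-0.0, 0.1, -2.2]
opening: 0.0629
grip_force: 45.9
t 23.75 heading -3.02 q6 0.20 op 0.0629 F [-0.   0.1 -2.2] grip 45.9
turn units [-0.02  0.03  0.06] shift units (now) [2.72 0.11 3.37] (after turn) [2.71 0.09 3.38]
exp [320.68362547 102.51406893]
[ 278   69   85   58 4779] [319.   97.6] [531.5 235. ] [41.5 64.5] 86.92384338378906
```

```bash
python3 - <<'E'
from h import *
snap('top','t10');snap('scene','s10')
for f in('s0','s10','t0','t10'):
    i=cv2.imread('pics/'+f+'.png');hs=cv2.cvtColor(i,cv2.COLOR_BGR2HSV)
    pc=proj(f,[[.5326,.2325,.011]])[0]
    for thr in(80,110):
        m=cv2.inRange(hs,(0,0,140),(180,thr,255));n,l,st,ce=cv2.connectedComponentsWithStats(m)
        k=min([k for k in range(1,n) if st[k,4]>60],key=lambda k:np.hypot(*(ce[k]-pc)))
        cn=max(cv2.findContours((l==k).astype(np.uint8),cv2.RETR_EXTERNAL,cv2.CHAIN_APPROX_NONE)[0],key=cv2.contourArea)
        W=np.array([ray(f,*p[0],.011)[:2] for p in cn]);r=cv2.minAreaRect((W*1000).astype(np.float32))
        print(f,thr,st[k,4],ce[k].round(1),'exp',pc.round(1),'cent',(ray(f,*ce[k],.011)*1000).round(1),np.round(r[0],1),np.round(r[1],1),round(r[2],1))
E
```

```text
s0 80 288 [399.  255.6] exp [398.2 255.2] cent [532.3 235.2  11. ] [531.7 235. ] [42.8 64.9] 86.4
s0 110 313 [398.9 255.6] exp [398.2 255.2] cent [532.3 234.8  11. ] [531.2 234.6] [44.7 67.9] 86.7
s10 80 262 [399.1 255.2] exp [398.2 255.2] cent [531.  234.7  11. ] [530.5 234.1] [41.3 62.5] 86.4
s10 110 276 [399.2 255. ] exp [398.2 255.2] cent [530.1 234.5  11. ] [529.5 233.5] [43.5 64.3] 85.7
t0 80 367 [220.9 220.8] exp [220.8 220.8] cent [532.6 232.3  11. ] [532.9 232.4] [42.3 66. ] 86.2
t0 110 385 [220.8 220.8] exp [220.8 220.8] cent [532.6 232.5  11. ] [532.9 232.4] [43.5 67.1] 86.5
t10 80 146 [220.2 227.7] exp [220.8 220.8] cent [513.5 233.2  11. ] [513.9 233.6] [41.7 27.4] 84.7
t10 110 154 [220.3 227.9] exp [220.8 220.8] cent [513.  233.1  11. ] [513.6 233.2] [42.4 28. ] 84.7
```

Pad estimates are top (532.7,232.4), scene (531.7,234.9) and wrist (531.5,235.0). I'll use (0.532,0.2342).

```bash

python3 -m jog '[[0,0,0.06,0.6,0.07,0,-1],[0,0,0,0.9,0,0,-1],[0,0,0,0.8,0,0,-1],[0,0,0,0.49,0,0,-1],[0,0,0,0,0,0,-1]]'
python3 to.py 0.532 0.2342 0.0197 -3.3
python3 - <<'E'
from blk import *
o=status.get_obs()
snap('wrist','w11');block('w11',*o['tool_pos'][:2],o['tool_pos'][2]-.0087+.026);block('w10',.5253,.1508,.121+.0173);print(o['tool_pos'])
E
```

```text
t: 24.52
tool_pos: [0.5345, 0.2348, 0.1216]
tool_rot: [2.284, 2.155, -0.002]
contact_force: [-0.5, -0.8, -1.9]
opening: 0.0628
grip_force: 45.9
t 24.52 heading -3.32 q6 0.35 op 0.0628 F [-0.5 -0.8 -1.9] grip 45.9
turn units [ 0.    0.03 -0.  ] shift units (now) [-0.02 -0.08  3.4 ] (after turn) [-0.02 -0.08  3.4 ]
w11 pix [316.4 274.2] exp [316.8 276.9] area 11453 rect mm [534.  235.4] [41.4 62.7] 86.7
w10 pix [316.7 274.4] exp [316.8 276.8] area 11393 rect mm [524.8 151.2] [41.  62.6] 87.0
[0.53448052 0.23476784 0.12157502]
```

```bash

python3 -m jog '[[0,0,0,-0.03,-0.07,0.4,-1],[0,0,0,0,0,0.8,-1],[0,0,0,0,0,0.8,-1],[0,0,0,0,0,0.6,-1],[0,0,0,0,0,0.3,-1]]'
python3 -m jog '[[0,0,0,0,0,0.12,-1],[0,0,0,0,0,0,-1]]'
python3 to.py 0.532 0.2342 0.0197 -3.3
```

```text
t: 25.2
tool_pos: [0.5312, 0.2321, 0.0329]
tool_rot: [2.287, 2.153, -0.005]
contact_force: [-0.1, -0.4, -1.0]
opening: 0.0629
grip_force: 45.9
t: 25.45
tool_pos: [0.5325, 0.2329, 0.0316]
tool_rot: [2.285, 2.153, -0.001]
contact_force: [0.1, 0.1, -2.1]
opening: 0.0626
grip_force: 45.9
t 25.45 heading -3.40 q6 0.35 op 0.0626 F [ 0.1  0.1 -2.1] grip 45.9
turn units [ 0.01  0.02 -0.02] shift units (now) [ 0.04 -0.02  0.39] (after turn) [ 0.04 -0.02  0.4 ]
```

```bash

python3 -m jog '[[0,0,0,0.04,-0.02,0.15,-1],[0,0,0,0,0,0.1,-1],[0,0,0,0,0,0.05,-1],[0,0,0,0,0,0,-1]]'
python3 -m jog '[[0,0,0,0,0,0.04,-1],[0,0,0,0,0,0.03,-1],[0,0,0,0,0,0,-1]]'
python3 to.py 0.532 0.2342 0.0197 -3.3
```

```text
t: 25.95
tool_pos: [0.5314, 0.234, 0.0219]
tool_rot: [2.285, 2.154, -0.003]
contact_force: [0.3, 0.2, -1.4]
opening: 0.0631
grip_force: 45.9
t: 26.32
tool_pos: [0.5315, 0.234, 0.0199]
tool_rot: [2.285, 2.153, -0.002]
contact_force: [-0.1, 0.8, -0.9]
opening: 0.0628
grip_force: 45.9
t 26.32 heading -3.40 q6 0.35 op 0.0628 F [-0.1  0.8 -0.9] grip 45.9
turn units [ 0.    0.02 -0.02] shift units (now) [0.01 0.02 0.01] (after turn) [0.01 0.02 0.01]
```

```bash

python3 -m jog '[[0,0,0,0,0,0.02,-1],[0,0,0,0,0,0,-1]]'
python3 -m jog '[[0,0,0,0,0,0.03,-1],[0,0,0,0,0,0,-1]]'
```

```text
t: 26.58
tool_pos: [0.5316, 0.2341, 0.0197]
tool_rot: [2.285, 2.153, -0.002]
contact_force: [-1.7, -1.1, 2.1]
opening: 0.0624
grip_force: 46.2
t: 26.82
tool_pos: [0.5317, 0.2341, 0.0197]
tool_rot: [2.285, 2.154, -0.003]
contact_force: [-5.2, -2.1, 7.1]
opening: 0.0629
grip_force: 46.9
```

Contact came exactly at the expected height. Release and retreat.

```bash

python3 -m jog '[[0,0,0,0,0,-0.03,-1],[0,0,0,0,0,0,0.55],[0,0,0,0,0,0,0.7],[0,0,0,0,0,0,1],[0,0,0,0,0,0,1]]'
python3 -m jog '[[0,0,0,0,0,-0.4,1],[0,0,0,0,0,-0.9,1],[0,0,0,0,0,-1,1],[0,0,0,0,0,-1,1],[0,0,0,0,0,0,1]]'
python3 - <<'E'
from blk import *
snap('wrist','w12');snap('top','t12');snap('scene','s12')
block('w12',.5317,.2341,.037)
print(status.get_obs()['tool_pos'])
# knob check: dark blob near expected position in scene; compare with lift 0 / 0.011
i=cv2.imread('pics/s12.png')
for z in(.112,.123):print(proj('s12',[[.531,-.3026,z]]))
c=proj('s12',[[.531,-.3026,.112]])[0].astype(int)
g=cv2.cvtColor(i,cv2.COLOR_BGR2GRAY)[c[1]-14:c[1]+14,c[0]-14:c[0]+14];ys,xs=np.where(g<45);print('dark',len(xs),xs.mean()+c[0]-14,ys.mean()+c[1]-14)
E
```

```text
t: 27.45
tool_pos: [0.5316, 0.2341, 0.0193]
tool_rot: [2.285, 2.153, -0.002]
contact_force: [-0.1, -0.6, 0.4]
opening: 0.0854
grip_force: 0.0
t: 28.08
tool_pos: [0.534, 0.235, 0.1226]
tool_rot: [2.283, 2.151, 0.008]
contact_force: [-0.3, -0.0, -0.4]
opening: 0.0857
grip_force: 0.0
w12 pix [314.9 222.9] exp [312.8 213.9] area 1298 rect mm [530.9 234.4] [40.  63.1] 86.5
[0.53088544 0.23406182 0.11744731]
[[260.06753586 149.04388671]]
[[259.66888878 146.50039016]]
dark 42 260.8809523809524 150.26190476190476
```

```bash

python3 -m jog '[[0,0,0,-0.8,-0.5,-1,1],[0,0,0,-0.9,-0.9,-1,1],[0,0,0,-1,-1,0,1],[0,0,0,-1,-1,0,1],[0,0,0,0,0,0,1]]'
python3 - <<'E'
from h import *
for w in('top','scene'):
    f=w[0]+'13';snap(w,f)
    i=cv2.imread('pics/'+f+'.png');hs=cv2.cvtColor(i,cv2.COLOR_BGR2HSV).astype(int)
    d=cv2.absdiff(i,cv2.imread('pics/'+w[0]+'0.png')).max(2)
    u=proj(f,[[.532,.234,.037]])[0].astype(int)
    m=np.zeros((400,640),np.uint8);s=np.s_[u[1]-25:u[1]+25,u[0]-25:u[0]+25]
    m[s]=(((hs[s][...,1]>200)&(hs[s][...,0]>8)&(hs[s][...,0]<24)&(hs[s][...,2]>120)))*255
    n,l,st,ce=cv2.connectedComponentsWithStats(m)
    for k in range(1,n):
        if st[k,4]>30:
            ys,xs=np.where(l==k);W=np.array([ray(f,x,y,.037)[:2]*1000 for x,y in zip(xs,ys)]).astype(np.float32);r=cv2.minAreaRect(W)
            print(f,st[k],ce[k].round(1),np.round(r[0],1),np.round(r[1],1),round(r[2],1))
E
```

```text
t: 28.85
tool_pos: [0.4208, 0.1284, 0.1764]
tool_rot: [-2.288, -2.152, 0.006]
contact_force: [0.3, 0.3, -0.1]
opening: 0.0856
grip_force: 0.0
s13 [389 241  23  21 285] [400.2 250.8] [532.1 235. ] [42.8 63.9] 87.6
```

In the scene view the block is at (532.1,235.0) against the pad at (531.7,235.0), flat and aligned. The lever is home and the robot is clear, so I'm handing in.

```bash
python3 -c "
from h import *
print(finish_job())"
```

```text
the job is handed in; nothing more can be done
None
```

I handed the job in at about 29 s: the lever is home in the green notch, and the amber block lies flat along the lane, within about 1 mm of the pad's centre in the last scene view.

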